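# Flip the status flag of the loaded sample bay

## Robot

A 7-joint arm with a two-finger parallel gripper is mounted at the origin on the work surface. World frame = base frame: x ahead of the robot, y to its left, z up, the work surface at z = 0. Lengths are in m, angles in rad, forces in N, time in s.
With the tool pointing down it reaches from about 0.425 to 0.875 m from the base axis. Payload 8.4 kg.
Tool frame: the origin (TCP) lies midway between the tips of the shut fingers; the grasp point (between the pads) lies 19 mm behind it (ctrl.tcp_to_grasp is the distance from the TCP to the grasp point, in m); z points along the fingers, y is the direction in which the jaws open and shut (so a half turn about z gives the same grasp; the last joint's range is limited). The gripper opens to 85 mm and grips with 20 to 120 N. Pads are 22 mm wide; open, the fingers measure 114 mm over their backs; the gripper's body (76 mm by 85 mm) begins 54 mm behind the grasp point. The pads swing forward as they close: fully open they stand 13 mm farther back than shut.
Start: joints at [-1.289, 0.333, 0.04, 1.465, -0.013, 1.343, -0.059], TCP at [0.242, 0.603, 0.192] pointing down, gripper open.
Joint ranges: [-2.58, 2.58], [-0.38, 2.09], [-1.3, 1.39], [0.25, 2.4], [-1.5, 4.64], [0.08, 2.09], [-2.65, 2.65]. Speed limits (rad/s): [2.22, 2.22, 2.79, 2.79, 3.14, 3.14, 3.14].

## Interface

Orientations are given as a unit quaternion [w, x, y, z].
In Python, from station import ctrl, eoat, sensors, imaging, ticket gives the robot as it stands. Calls block until the motion is done:
- ctrl.move_ptp(position, orientation): joint-space move of the TCP to a pose.
- ctrl.line_to(position, attitude=None, v=0.15): straight line of the TCP; attitude=None keeps the orientation; v is the mean speed in m/s.
- ctrl.goto_joints(angles): joint-space move.
- eoat.gripper_open() and eoat.clamp(strength=None): open the fingers fully, or close them until they stop; strength is the grip in N (None keeps the last).
- ctrl.sleep(seconds).
- ctrl.solve_ik(position, orientation): joint angles nearest the present ones, or None.
- sensors.read_state(): the state.
- imaging.get_image(name): name is "scene" or "top"; returns a dict with "frame" (420x560x3 uint8, red, green, blue), "depth" (420x560 float32, m along the optical axis (not along the pixel's ray), 0 where there is no reading), "K" (3x3 intrinsics, pixels), "dist" ([k1, k2, p1, p2, k3] as OpenCV has them; the pictures are not rectified), "extrinsics" (4x4, takes a point from camera to world coordinates). Camera axes: x right, y up, looking along -z (the intrinsics and any distortion apply to the point x, -y, -z); pixel columns grow to the right and rows downward; lengths in m; the calibration is good to about 2 mm. A picture is of the moment at which its call begins.
A pose or a line that the arm cannot do raises ctrl.MotionError and nothing moves.
- ticket.job_done(): hands the job in, once; it reports no verdict.
The state is a dict: "t": time; "joints": joint angles; "dq": joint speeds; "joint_torque": joint torques, N m; "ee_pos": TCP position; "eef_rot": TCP orientation; "wrist_force": force on the tool from outside, world axes, zero at the start; "wrist_torque": the same for the moment, N m; "grip_width": finger opening in m.
Only numpy, scipy, OpenCV 4.12 (cv2) and the standard library are available. Lean on these libraries where they do the work, as an engineer would, in place of code of your own. Each camera call takes 0.05 s, during which the arm holds its last target. There are 200 camera calls.

## Task

One of the two sample bays on the lab bench has the blue rack of tubes in it. Using a fingertip, without pinching the flag, flip that bay's amber flag right over its hinge so that it lies fully over on the other side with its green face up. Leave the empty bay's flag as it is, do not move the rack, bottle, yellow tip box or stack of dishes, and take the hand away.

Things in the scene. Friction and masses are not known exactly. Their poses are not given: they have to be found in the camera images.
- bay_a: Loaded bay: white plate 200x200x8 mm fixed to the bench, turned up to 0.35 rad; origin centre of underside, x away from robot at yaw 0, y left, z up. Far half: rack seat (x 25 to 95 mm) with 6 mm rim. Near half: violet pillar (x -99 to -11, y -8 to 8 mm, top 93 mm) carrying a flag hinged about an axis along bay x at (-55,0,85) mm
- bay_b: The empty bay, built like the loaded one: same plate, empty rack seat, same pillar and flag. Origin at the centre of its underside.
- flag_a (a joint): Flag of the loaded bay (to be flipped). 0 rad: lies level on the bay's +y side, amber up; 1.57: upright; 3.14: flipped over, level on the -y side, green up. Stops at 0 and 3.14. Stiff hinge: it stays where it is left and never falls over by itself; about 1 N at the free edge turns it. Starts at 0 to 0.2
- flag_a_hinge (a point): Middle of the hinge axis of the loaded bay's flag, 85 mm above the bench; axes as the bay's, hinge axis along x
- flag_a_edge (a point): Middle of the free edge of the loaded bay's flag, mid-thickness, 85 mm from the hinge axis. Flag: stiff plate 70 mm wide along the hinge, 8 mm thick, 40 g; below it 73 mm of free height over the bay's plate, so a fingertip fits under the edge. Axes turn with the flag: x along hinge, y hinge to edge, z out of the amber face
- flag_b (a joint): Flag of the empty bay (leave alone). 0 rad: lies level on the bay's +y side, amber up; 1.57: upright; 3.14: flipped over, level on the -y side, green up. Stops at 0 and 3.14. Stiff hinge: it stays where it is left and never falls over by itself; about 1 N at the free edge turns it. Starts at 0 to 0.2
- rack: Blue tube rack, 150 x 56 x 60 mm (own x, y, z), loose in the seat of the loaded bay, long side along bay y, with ten capped tubes reaching 94 mm above its underside; origin centre of underside, about 115 mm beyond (bay +x) the flag's middle. Not to be moved.
- bottle: Dark green reagent bottle with blue cap and pale label, 60 mm across, 130 mm tall, loose on the bench; origin at the centre of its underside. Not to be moved.
- tip_box: Pipette tip box, grey with a yellow lid, 88 x 123 x 75 mm, loose on the bench right of the bays; origin at the centre of its underside. Not to be moved.
- dishes: Stack of four clear petri dishes, 90 mm across, 57 mm tall, one piece, loose on the bench; origin at the centre of its underside. Not to be moved.

How it is judged:
By the outcome, as a careful person would: the job done as asked, in the order asked, and still so for the second after the job is handed in, with the robot touching nothing.
It also fails if it takes over 42 s, if anything falls off the work surface, if the arm or the gripper's body presses on something with over 40 N, if the wrist force passes 120 N, or if a joint passes its speed limit or range.

## Working session

There is one attempt and no reset: what is moved stays moved. The work goes in short steps, each a Python script; the robot and the scene stay as the last script left them, time stands still between calls to the robot, and variables do not carry over. Pictures are saved under pics/ and viewed, about 8 in all and at most 12, crops included, and the job is handed in when it is done.

```bash
mkdir -p pics; cat > h.py <<'E'
import numpy as np, cv2
from station import ctrl, eoat, sensors, imaging, ticket
def cloud(im):
    d=im["depth"]; h,w=d.shape
    u,v=np.meshgrid(np.arange(w),np.arange(h))
    p=cv2.undistortPoints(np.stack([u,v],-1).reshape(-1,1,2).astype(np.float64),im["K"],np.array(im["dist"],float)).reshape(h,w,2)
    P=np.stack([p[...,0]*d,-p[...,1]*d,-d,np.ones_like(d)],-1)@np.array(im["extrinsics"]).T
    P=P[...,:3]; P[d<=0]=np.nan
    return P
def save(n,im): cv2.imwrite("pics/"+n+".png",im["frame"][...,::-1])
E
python3 - <<'E'
from h import *
ims={n:imaging.get_image(n) for n in("top","scene")}
import pickle; pickle.dump(ims,open("ims.pkl","wb"))
cv2.imwrite("pics/both.png",cv2.resize(np.hstack([ims["top"]["frame"],ims["scene"]["frame"]])[...,::-1],(800,300)))
save("top0",ims["top"])
print({k:v for k,v in sensors.read_state().items() if k in("t","ee_pos","eef_rot","grip_width")})
for n in ims: print(n,np.round(ims[n]["extrinsics"],3), (ims[n]["depth"]>0).mean())
E
```

```text
{'t': 0.1, 'ee_pos': array([0.24140423, 0.60302417, 0.1913057 ]), 'eef_rot': array([-1.02380006e-04,  1.89254707e-01,  9.81927763e-01, -7.16050448e-04]), 'grip_width': 0.08537028092050158}
top [[ 0.028  0.992 -0.123  0.437]
 [-1.     0.027 -0.011  0.011]
 [-0.008  0.123  0.992  1.105]
 [ 0.     0.     0.     1.   ]] 0.9961224489795918
scene [[-0.873 -0.395  0.287  0.942]
 [ 0.488 -0.722  0.491  0.684]
 [ 0.014  0.569  0.823  1.227]
 [ 0.     0.     0.     1.   ]] 0.996156462585034
```

View pics/both.png

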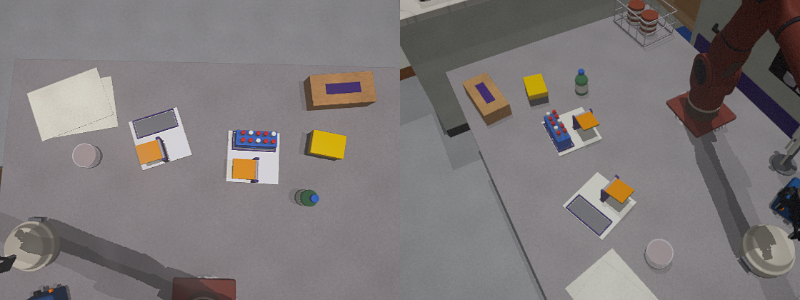

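View pics/top0.png

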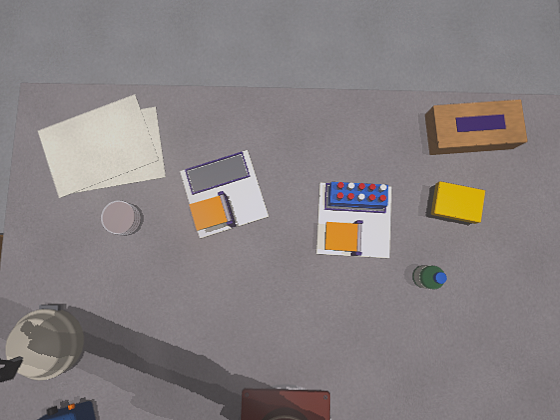

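The loaded bay is the right one in the top view: blue rack at about (358,196), its amber flag at (342,237) and its pillar at (358,237). The empty bay is on the left, with its flag at (210,213). The bottle is at (430,278) and the tip box at (458,203).

```bash
python3 - <<'E'
from h import *
import pickle; ims=pickle.load(open("ims.pkl","rb"))
for n,im in ims.items():
    P=cloud(im); hsv=cv2.cvtColor(im["frame"],cv2.COLOR_RGB2HSV)
    def rep(name,m):
        q=P[m]; q=q[~np.isnan(q[:,0])]
        if len(q)<20: print(n,name,len(q)); return
        r=cv2.minAreaRect((q[:,:2]*1000).astype(np.float32))
        print(n,name,len(q),"c",np.round(np.median(q,0),3),"rect c",np.round(r[0]),np.round(r[1]),round(r[2],1),"z5/50/95",np.round(np.percentile(q[:,2],[5,50,95]),3)); return q
    X,Y,Z=P[...,0],P[...,1],P[...,2]
    H,S,V=[hsv[...,i] for i in range(3)]
    reg=(X>.3)&(X<.8)&(Y<0)&(Y>-.38)
    er=lambda m:cv2.erode(m.astype(np.uint8),np.ones((3,3)))>0
    am=reg&(H>9)&(H<21)&(S>150)&(V>90)
    q=rep("amber",am)
    q=P[er(am)&(Z>.06)]; c=q.mean(0); nrm=np.linalg.svd(q-c)[2][2]; nrm*=np.sign(nrm[2]); print(" plane",np.round(c,3),np.round(nrm,3))
    rep("white",er(reg&(S<40)&(V>170)&(Z<.025)&(Z>0.0)&(Y>-.3)))
    rep("violet pillar",reg&(H>118)&(H<145)&(S>80)&(Z>.05)&(Z<.12)&(X<.53))
    rep("blue",reg&(H>100)&(H<118)&(S>120)&(Z>.05)&(Y>-.3))
    rep("bottle",reg&(Z>.02)&(Y<-.29)&(X<.5)&(X>.3))
    rep("yellow",reg&(H>21)&(H<32)&(S>150)|((X>.3)&(X<.8)&(Y<-.3)&(Y>-.6)&(H>21)&(H<32)&(S>150)))
q=None
E
```

```text
top amber 858 c [ 0.517 -0.13   0.091] rect c [ 541. -236.] [ 83. 307.] 12.7 z5/50/95 [0.087 0.091 0.095]
 plane [ 0.516 -0.13   0.091] [-0.001 -0.081  0.997]
top white 1762 c [ 0.548 -0.215  0.007] rect c [ 569. -177.] [192. 191.] 88.3 z5/50/95 [0.004 0.007 0.01 ]
top violet pillar 16
top blue 694 c [ 0.632 -0.172  0.068] rect c [ 632. -179.] [148.  56.] 88.3 z5/50/95 [0.064 0.068 0.071]
top bottle 610 c [ 0.421 -0.351  0.088] rect c [ 421. -356.] [47. 60.] 89.1 z5/50/95 [0.031 0.088 0.13 ]
top yellow 1526 c [ 0.616 -0.438  0.074] rect c [ 617. -438.] [123.  87.] 79.7 z5/50/95 [0.071 0.074 0.077]
scene amber 497 c [ 0.517 -0.126  0.093] rect c [ 517. -128.] [85. 70.] 87.3 z5/50/95 [0.088 0.093 0.098]
 plane [ 0.518 -0.126  0.093] [-0.012 -0.077  0.997]
scene white 655 c [ 0.564 -0.165  0.009] rect c [ 566. -174.] [193. 181.] 87.8 z5/50/95 [0.004 0.009 0.014]
scene violet pillar 8
scene blue 355 c [ 0.638 -0.141  0.069] rect c [ 634. -175.] [154.  52.] 88.8 z5/50/95 [0.057 0.069 0.074]
scene bottle 500 c [ 0.428 -0.345  0.08 ] rect c [ 421. -351.] [48. 60.] 80.3 z5/50/95 [0.027 0.08  0.131]
scene yellow 857 c [ 0.62  -0.423  0.075] rect c [ 594. -290.] [114. 433.] 9.5 z5/50/95 [0.057 0.075 0.08 ]
```

```bash
cat >> h.py <<'E'
from scipy.spatial.transform import Rotation as R
YAW=-0.03; C=np.array([.570,-.177,0]); B=R.from_euler('z',YAW)
HINGE=C+B.apply([-.055,0,.085])
def pose(th,a,r,off,dx=-.008,flip=1):
    "th flag angle, a tool tilt from vertical (deg), r along flag, off below the green side"
    t=np.radians(th); y=r*np.cos(t)+off*np.sin(t); z=r*np.sin(t)-off*np.cos(t)
    p=HINGE+B.apply([dx,y,z]); s=np.radians(a)
    zt=np.array([0,-np.sin(s),-np.cos(s)]); yt=np.array([flip,0,0.]); xt=np.cross(yt,zt)
    q=(B*R.from_matrix(np.stack([xt,yt,zt],1))).as_quat()
    return p,q[[3,0,1,2]]
# th, a, r, off
PATH=[(0,45,.130,.035),(0,45,.080,.034),(20,45,.080,.020),(40,45,.078,.016),(60,40,.076,.014),(80,30,.074,.014),(100,22,.072,.013),(120,15,.070,.012),(140,10,.068,.010),(160,5,.066,.008),(172,0,.066,.006)]
E
python3 - <<'E'
from h import *
print(HINGE)
for f in(1,-1):
    for k in PATH:
        p,q=pose(*k,flip=f); j=ctrl.solve_ik(p,q); print(f,k,np.round(p,3),None if j is None else np.round(j,2))
    p,q=pose(*PATH[0],flip=f); p=p+[0,.03,.15]; j=ctrl.solve_ik(p,q); print("pre",p,None if j is None else np.round(j,2))
E
```

```text
[ 0.51502475 -0.17535025  0.085     ]
1 (0, 45, 0.13, 0.035) [ 0.511 -0.045  0.05 ] [-0.99  0.51  0.58  1.92  0.45  1.2  -0.7 ]
1 (0, 45, 0.08, 0.034) [ 0.509 -0.095  0.051] [-0.92  0.48  0.59  1.97  0.51  1.14 -0.68]
1 (20, 45, 0.08, 0.02) [ 0.509 -0.093  0.094] [-0.95  0.41  0.61  1.95  0.53  1.22 -0.64]
1 (40, 45, 0.078, 0.016) [ 0.509 -0.105  0.123] [-0.95  0.35  0.63  1.94  0.55  1.27 -0.61]
1 (60, 40, 0.076, 0.014) [ 0.509 -0.125  0.144] [-0.91  0.25  0.66  1.94  0.54  1.26 -0.52]
1 (80, 30, 0.074, 0.014) [ 0.508 -0.148  0.155] [-0.85  0.15  0.73  1.93  0.45  1.22 -0.34]
1 (100, 22, 0.072, 0.013) [ 0.507 -0.175  0.158] [-0.84  0.11  0.86  1.91  0.33  1.18 -0.14]
1 (120, 15, 0.07, 0.012) [ 0.506 -0.2    0.152] [-0.83  0.14  1.02  1.89  0.16  1.14  0.09]
1 (140, 10, 0.068, 0.01) [ 0.506 -0.221  0.136] [-0.79  0.23  1.14  1.88 -0.04  1.11  0.32]
1 (160, 5, 0.066, 0.008) [ 0.505 -0.234  0.115] [-0.68  0.33  1.17  1.87 -0.25  1.12  0.54]
1 (172, 0, 0.066, 0.006) [ 0.505 -0.24   0.1  ] [-0.59  0.42  1.19  1.85 -0.43  1.17  0.71]
pre [ 0.51092776 -0.01516878  0.2       ] [-1.1   0.33 
[... 317 characters left out ...]
.078, 0.016) [ 0.509 -0.105  0.123] [-0.54  0.31  0.15  1.92  0.68  1.36  2.42]
-1 (60, 40, 0.076, 0.014) [ 0.509 -0.125  0.144] [-0.52  0.22  0.21  1.92  0.63  1.32  2.54]
-1 (80, 30, 0.074, 0.014) [ 0.508 -0.148  0.155] [ 0.78  0.3  -1.1   1.86  0.77  1.42  2.55]
-1 (100, 22, 0.072, 0.013) [ 0.507 -0.175  0.158] None
-1 (120, 15, 0.07, 0.012) [ 0.506 -0.2    0.152] None
-1 (140, 10, 0.068, 0.01) [ 0.506 -0.221  0.136] None
-1 (160, 5, 0.066, 0.008) [ 0.505 -0.234  0.115] [-0.72  0.37  1.23  1.87 -0.3   1.13 -2.56]
-1 (172, 0, 0.066, 0.006) [ 0.505 -0.24   0.1  ] [-0.61  0.45  1.23  1.85 -0.46  1.18 -2.4 ]
pre [ 0.51092776 -0.01516878  0.2       ] [-0.6   0.28  0.06  1.76  0.62  1.59  2.42]
```

```bash
python3 - <<'E'
from h import *
eoat.clamp(20)
p=sensors.read_state()["ee_pos"]; ctrl.line_to(p+[0,0,.12],v=.2)
p,q=pose(*PATH[0]); ctrl.move_ptp(p+[0,.03,.17],q)
ctrl.line_to(p,v=.15); print(sensors.read_state()["wrist_force"])
p,q=pose(*PATH[1]); ctrl.line_to(p,v=.08)
s=sensors.read_state(); print(s["t"],s["wrist_force"],s["ee_pos"],p)
im=imaging.get_image("scene"); im2=imaging.get_image("top")
cv2.imwrite("pics/s1.png",np.hstack([cv2.resize(im["frame"][60:300,150:450],(400,320)),cv2.resize(im2["frame"][120:320,170:420],(400,320))])[...,::-1])
E
```

```text
[-0.33380859 -0.16376293  0.21957462]
6.0 [-0.05280651 -0.40299045  0.37216446] [ 0.50952925 -0.09476606  0.05091002] [ 0.50942799 -0.09514628  0.051     ]
```

View pics/s1.png

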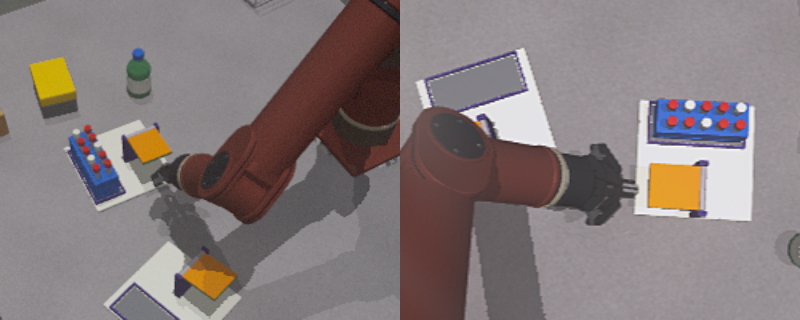

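The closed fingertip is at about (635,188) in the right crop and the flag's edge is at about x=650. The tip may not be under the flag yet, so I'll measure before lifting.

```bash
python3 - <<'E'
from h import *
im=imaging.get_image("top"); P=cloud(im); hsv=cv2.cvtColor(im["frame"],cv2.COLOR_RGB2HSV)
cv2.imwrite("pics/s2.png",cv2.resize(im["frame"][205:270,275:375],(800,520),interpolation=cv2.INTER_NEAREST)[...,::-1])
print("grip",sensors.read_state()["grip_width"])
for v in(234,237,240): 
    print(v,[(u,*(P[v,u,1:]*1000).round().astype(int),int(hsv[v,u,0])) for u in range(304,332,2)])
E
```

```text
grip 0.00015442459793357997
234 [(304, np.int64(-35), np.int64(134), 165), (306, np.int64(-40), np.int64(123), 162), (308, np.int64(-45), np.int64(119), 170), (310, np.int64(-51), np.int64(110), 150), (312, np.int64(-57), np.int64(100), 160), (314, np.int64(-62), np.int64(93), 168), (316, np.int64(-67), np.int64(91), 150), (318, np.int64(-79), np.int64(3), 23), (320, np.int64(-84), np.int64(10), 19), (322, np.int64(-90), np.int64(8), 20), (324, np.int64(-96), np.int64(6), 20), (326, np.int64(-9223372036854775808), np.int64(-9223372036854775808), 18), (328, np.int64(-97), np.int64(92), 19), (330, np.int64(-102), np.int64(93), 18)]
237 [(304, np.int64(-36), np.int64(108), 175), (306, np.int64(-41), np.int64(115), 165), (308, np.int64(-46), np.int64(109), 168), (310, np.int64(-51), np.int64(109), 173), (312, np.int64(-56), np.int64(106), 5), (314, np.int64(-61), np.int64(103), 0), (316, np.int64(-67), np.int64(97), 168), (318, np.int64(-73), np.int64(88), 10), (320, np.int64(-85), np.int64(4), 18), (322, np.int64(-90), np.int64(8), 20), (324, np.int64(-96), np.int64(5), 20), (326, np.int64(-92), np.int64(92), 18), (328, np.int64(-97), np.int64(92), 19), (330, np.int64(-102), np.int64(93), 19)]
240 [(304, np.int64(-35), np.int64(136), 168), (306, np.int64(-40), np.int64(126), 165), (308, np.int64(-46), np.int64(120), 168), (310, np.int64(-52), np.int64(103), 174), (312, np.int64(-57), np.int64(100), 165), (314, np.int64(-62), np.int64(98), 168), (316, np.int64(-67), np.int64(100), 165), (318, np.int64(-73), np.int64(91), 10), (320, np.int64(-85), np.int64(8), 19), (322, np.int64(-91), np.int64(4), 18), (324, np.int64(-96), np.int64(9), 75), (326, np.int64(-93), np.int64(90), 18), (328, np.int64(-98), np.int64(90), 19), (330, np.int64(-103), np.int64(92), 19)]<stdin>:6: RuntimeWarning: invalid value encountered in cast
```

View pics/s2.png

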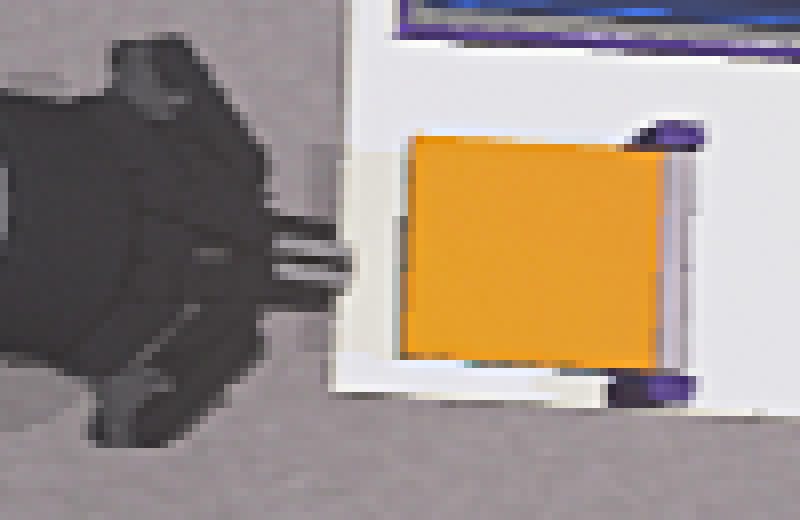

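```bash
python3 - <<'E'
from h import *
s=sensors.read_state(); print(s["ee_pos"],s["eef_rot"],pose(*PATH[1])[1])
im=imaging.get_image("scene"); P=cloud(im)
m=(abs(P[...,0]-.51)<.06)&(P[...,1]<-.02)&(P[...,1]>-.09)&(P[...,2]>.02)
hsv=cv2.cvtColor(im["frame"],cv2.COLOR_RGB2HSV); m&=~((hsv[...,1]>150)&(hsv[...,0]<30))
q=P[m]; i=np.argsort(q[:,1])[:25]; print((q[i]*1000).round().astype(int).tolist())
v,u=np.where(m); print(u.min(),u.max(),v.min(),v.max()); c=(int(u.mean()),int(v.mean()))
cv2.imwrite("pics/s3.png",cv2.resize(im["frame"][c[1]-38:c[1]+37,c[0]-50:c[0]+50],(800,600),interpolation=cv2.INTER_NEAREST)[...,::-1])
E
```

```text
[ 0.50967305 -0.09450076  0.05090242] [ 0.2665861   0.66274033  0.64373346 -0.27443459] [ 0.26650879  0.66300684  0.64340913 -0.27462643]
[[483, -89, 97], [499, -89, 84], [542, -89, 88], [543, -89, 93], [510, -88, 87], [517, -88, 86], [533, -88, 92], [546, -88, 91], [530, -88, 91], [520, -87, 90], [534, -87, 89], [514, -87, 91], [524, -87, 93], [498, -87, 90], [504, -87, 90], [518, -87, 94], [491, -86, 92], [495, -86, 89], [488, -86, 91], [485, -85, 94], [538, -85, 95], [486, -84, 91], [529, -84, 94], [503, -71, 89], [517, -70, 88]]
259 279 172 191
```

View pics/s3.png

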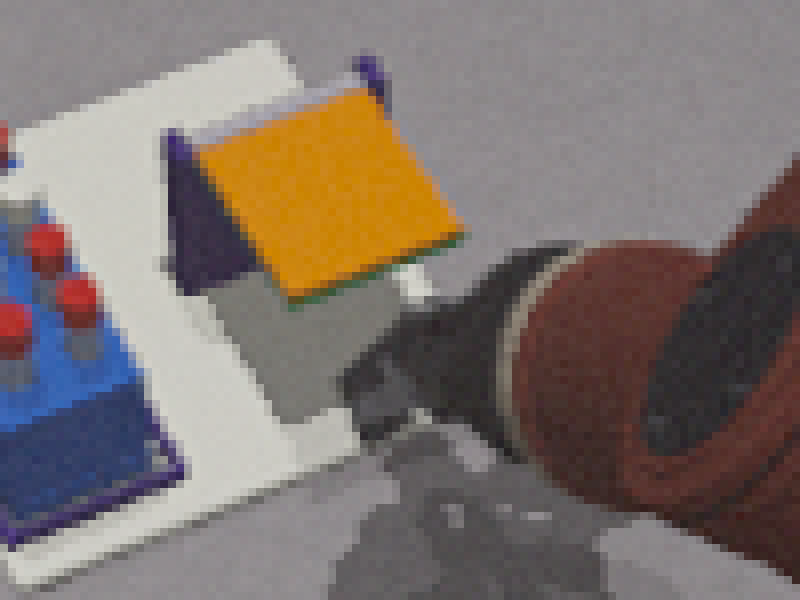

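The tip's upper corner shows at about y=-72, z=88 mm in both views, roughly 40 mm short of the reported TCP. A small lift here will tell which is right: if the reported TCP is correct, the flag turns.

```bash
cat >> h.py <<'E'
def flag():
    im=imaging.get_image("top"); P=cloud(im); hsv=cv2.cvtColor(im["frame"],cv2.COLOR_RGB2HSV)
    m=(hsv[...,1]>130)&(abs(P[...,0]-.51)<.06)&(P[...,1]<-.06)&(P[...,1]>-.28)&(P[...,2]>.06)
    out={}
    for n,(a,b) in dict(amber=(9,21),green=(45,95)).items():
        mm=cv2.erode((m&(hsv[...,0]>a)&(hsv[...,0]<b)).astype(np.uint8),np.ones((2,2)))>0; q=P[mm]
        if len(q)>15:
            d=(q-HINGE)@B.as_matrix(); k=np.polyfit(d[:,1],d[:,2],1)
            out[n]=(len(q),"slope deg",round(float(np.degrees(np.arctan(k[0]))),1),"y",np.percentile(d[:,1],[2,98]).round(3),"z",np.percentile(d[:,2],[2,98]).round(3))
    return out,im
def st(): s=sensors.read_state(); return round(s["t"],1),s["ee_pos"].round(3),s["wrist_force"].round(1)
E
python3 - <<'E'
from h import *
print(flag()[0]); p=sensors.read_state()["ee_pos"]
for dz in(.01,.02): ctrl.line_to(p+[0,0,dz],v=.05); print(st(),flag()[0])
E
```

```text
{'amber': (793, 'slope deg', 4.3, 'y', array([0.006, 0.08 ]), 'z', array([0.001, 0.011]))}
(6.6, array([ 0.51 , -0.094,  0.061]), array([-0.7, -0.1, -0.3])) {'amber': (791, 'slope deg', 4.6, 'y', array([0.006, 0.08 ]), 'z', array([0.001, 0.011]))}
(7.0, array([ 0.51 , -0.095,  0.071]), array([ 0.2, -0.4, -0.4])) {'amber': (800, 'slope deg', 4.4, 'y', array([0.007, 0.08 ]), 'z', array([0.001, 0.011]))}
```

```bash
python3 - <<'E'
from h import *
im=imaging.get_image("top"); P=cloud(im); hsv=cv2.cvtColor(im["frame"],cv2.COLOR_RGB2HSV)
b=(P[...,1]>.0)&(P[...,2]>.14)&(P[...,0]>.3)
for y in np.arange(0,.3,.03):
    m=b&(abs(P[...,1]-y)<.015)&(P[...,0]<.7)
    if m.sum(): q=P[m]; print(round(y,2),"x",np.percentile(q[:,0],[2,98]).round(3),"topz",np.percentile(q[:,2],98).round(3))
i0=__import__("pickle").load(open("ims.pkl","rb"))["top"]; P0=cloud(i0); h0=cv2.cvtColor(i0["frame"],cv2.COLOR_RGB2HSV)
m=(h0[...,0]>9)&(h0[...,0]<21)&(h0[...,1]>150)&(P0[...,1]>0)&(P0[...,1]<.3)&(P0[...,0]>.4)&(P0[...,2]>.06)
q=P0[m]; print("flag b",np.percentile(q,[2,98],axis=0).round(3))
for a in(30,35,45):
  for L in (.04,):
    for k in PATH[:4]:
        p,o=pose(k[0],a,*k[2:]); s=np.radians(a); p=p+L*B.apply([0,-np.sin(s),-np.cos(s)]); j=ctrl.solve_ik(p,o); print(a,k,None if j is None else j.round(2))
E
```

```text
0.0 x [0.457 0.565] topz 0.233
0.03 x [0.478 0.548] topz 0.27
0.06 x [0.475 0.554] topz 0.296
0.09 x [0.476 0.553] topz 0.327
0.12 x [0.302 0.546] topz 0.605
0.15 x [0.303 0.562] topz 0.614
0.18 x [0.304 0.576] topz 0.604
0.21 x [0.327 0.568] topz 0.558
0.24 x [0.453 0.53 ] topz 0.401
flag b [[0.53  0.168 0.087]
 [0.605 0.248 0.099]]
30 (0, 45, 0.13, 0.035) [-0.81  0.38  0.55  2.    0.36  1.01 -0.53]
30 (0, 45, 0.08, 0.034) [-0.75  0.37  0.58  2.03  0.39  0.96 -0.47]
30 (20, 45, 0.08, 0.02) [-0.78  0.29  0.6   2.    0.4   1.05 -0.45]
30 (40, 45, 0.078, 0.016) [-0.78  0.24  0.62  1.98  0.42  1.1  -0.41]
35 (0, 45, 0.13, 0.035) [-0.85  0.43  0.55  1.99  0.41  1.04 -0.6 ]
35 (0, 45, 0.08, 0.034) [-0.8   0.41  0.58  2.02  0.44  0.99 -0.55]
35 (20, 45, 0.08, 0.02) [-0.82  0.34  0.6   2.    0.46  1.08 -0.52]
35 (40, 45, 0.078, 0.016) [-0.82  0.28  0.62  1.99  0.48  1.13 -0.49]
45 (0, 45, 0.13, 0.035) [-0.93  0.54  0.56  1.96  0.48  1.12 -0.72]
45 (0, 45, 0.08, 0.034) [-0.88  0.52  0.59  2.    0.52  1.06 -0.68]
45 (20, 45, 0.08, 0.02) [-0.9   0.44  0.61  1.99  0.54  1.14 -0.65]
45 (40, 45, 0.078, 0.016) [-0.9   0.38  0.63  1.98  0.57  1.18 -0.62]
```

```bash
cat >> h.py <<'E'
L=.040   # real fingertip found this far behind the stated TCP
def tp(th,a,r,off):
    p,q=pose(th,a,r,off); s=np.radians(a)
    return p+L*B.apply([0,-np.sin(s),-np.cos(s)]),q
PATH=[(0,42,.125,.036),(0,42,.078,.034),(20,42,.079,.022),(40,40,.078,.017),(60,36,.077,.015),(80,28,.076,.015),(100,20,.075,.014),(120,14,.073,.013),(140,8,.072,.011),(160,4,.070,.009),(172,0,.070,.007)]
E
python3 - <<'E'
from h import *
ctrl.line_to(sensors.read_state()["ee_pos"]+[0,.04,0],v=.15)
for k in PATH[:2]:
    p,q=tp(*k); ctrl.line_to(p,q,v=.1); print(k,st(),flag()[0])
f=sensors.read_state()["wrist_force"]
if np.abs(f).max()<8:
    for k in PATH[2:4]: p,q=tp(*k); ctrl.line_to(p,q,v=.06); print(k,st(),flag()[0])
im=imaging.get_image("scene"); im2=imaging.get_image("top")
cv2.imwrite("pics/s4.png",np.hstack([cv2.resize(im["frame"][120:240,200:350],(400,320)),cv2.resize(im2["frame"][160:280,270:420],(400,320))])[...,::-1])
E
```

```text
(0, 42, 0.125, 0.036) (8.2, array([ 0.51 , -0.077,  0.02 ]), array([ 0.2,  0.7, -0.1])) {'amber': (783, 'slope deg', 4.1, 'y', array([0.006, 0.08 ]), 'z', array([0.001, 0.011]))}
(0, 42, 0.078, 0.034) (8.9, array([ 0.508, -0.124,  0.021]), array([-0. ,  0.9,  0. ])) {'amber': (806, 'slope deg', 4.2, 'y', array([0.007, 0.081]), 'z', array([0.001, 0.011]))}
(20, 42, 0.079, 0.022) (9.8, array([ 0.509, -0.12 ,  0.062]), array([ 0.3, -0.1,  0.6])) {'amber': (758, 'slope deg', 20.4, 'y', array([0.005, 0.076]), 'z', array([0.003, 0.032]))}
(40, 40, 0.078, 0.017) (10.5, array([ 0.508, -0.13 ,  0.092]), array([ 0.7, -0.1, -0. ])) {'amber': (568, 'slope deg', 42.9, 'y', array([0.003, 0.06 ]), 'z', array([0.007, 0.058]))}
```

View pics/s4.png

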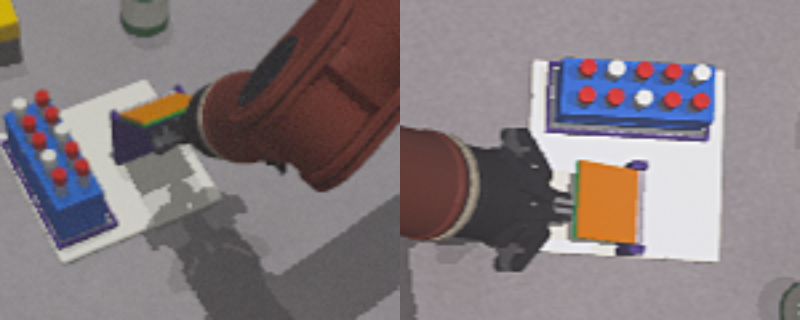

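The flag follows the fingertip as planned, now at about 43°: the fingers are under its edge at (565,205) in the right crop. I'll carry on over the top.

```bash
python3 - <<'E'
from h import *
for k in PATH[4:]:
    p,q=tp(*k); ctrl.line_to(p,q,v=.06); o,im2=flag(); print(k,st(),o)
    if np.linalg.norm(sensors.read_state()["wrist_force"])>15: print("stop");break
im=imaging.get_image("scene")
cv2.imwrite("pics/s5.png",np.hstack([cv2.resize(im["frame"][120:240,200:350],(400,320)),cv2.resize(im2["frame"][160:280,270:420],(400,320))])[...,::-1])
E
```

```text
(60, 36, 0.077, 0.015) (11.3, array([ 0.508, -0.147,  0.111]), array([0.6, 0.8, 0.3])) {'amber': (284, 'slope deg', 62.5, 'y', array([0.   , 0.037]), 'z', array([0.006, 0.076]))}
(80, 28, 0.076, 0.015) (11.8, array([ 0.507, -0.165,  0.121]), array([-0.1,  0.3, -0.7])) {'green': (25, 'slope deg', 48.1, 'y', array([0.012, 0.014]), 'z', array([0.081, 0.086]))}
(100, 20, 0.075, 0.014) (12.4, array([ 0.507, -0.187,  0.123]), array([-1.2,  0.7,  0.3])) {}
(120, 14, 0.073, 0.013) (13.0, array([ 0.506, -0.209,  0.116]), array([-0.2,  0.5,  0.1])) {}
(140, 8, 0.072, 0.011) (13.6, array([ 0.506, -0.228,  0.1  ]), array([ 0.9,  0.9, -0.2])) {}
(160, 4, 0.07, 0.009) (14.2, array([ 0.505, -0.24 ,  0.078]), array([0.4, 0.1, 0.1])) {'green': (46, 'slope deg', -14.8, 'y', array([-0.023, -0.007]), 'z', array([0.005, 0.013]))}
(172, 0, 0.07, 0.007) (14.7, array([ 0.505, -0.243,  0.062]), array([0.6, 0.2, 0.6])) {'green': (302, 'slope deg', -8.1, 'y', array([-0.065, -0.008]), 'z', array([0.002, 0.013]))}
```

View pics/s5.png

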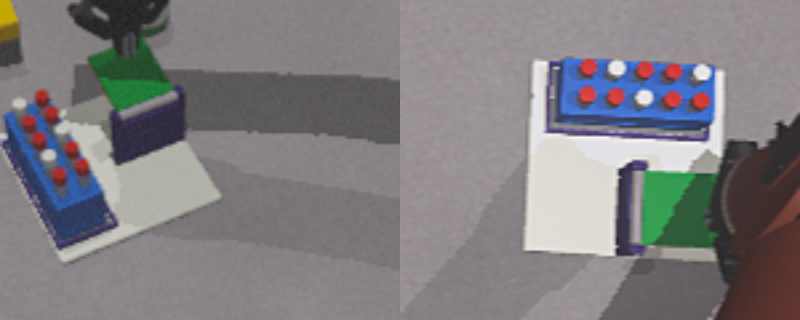

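The flag is green side up, at about 172°, with the fingertip on its outer part at (128,45) in the left crop. I'll press it down to its stop, guarded by force, then retreat.

```bash
python3 - <<'E'
from h import *
p=sensors.read_state()["ee_pos"]; q=tp(172,0,.07,.007)[1]
for i in range(1,16):
    ctrl.line_to(p-[0,0,.002*i],q,v=.03); ctrl.sleep(.1); f=sensors.read_state()["wrist_force"]; print(i,f.round(1))
    if f[2]>8: break
print(st(),flag()[0])
p=sensors.read_state()["ee_pos"]
ctrl.line_to(p+[0,0,.16],v=.15); ctrl.line_to(p+[0,.15,.2],v=.2); ctrl.line_to(p+[-.03,.33,.22],v=.25)
o,im2=flag(); im=imaging.get_image("scene"); print(st(),o)
cv2.imwrite("pics/s6.png",np.hstack([cv2.resize(im["frame"][60:300,150:450],(400,320)),cv2.resize(im2["frame"][140:300,170:490],(400,320))])[...,::-1])
E
```

```text
1 [-0.6 -0.1  0.9]
2 [-0.5  0.1 -0. ]
3 [ 1.1 -0.4 -0.3]
4 [-0.7 -0.1  0.3]
5 [ 0.2 -0.7  0.7]
6 [-0.3 -0.   0.2]
7 [-5.2  3.4 16.2]
(17.2, array([ 0.506, -0.243,  0.049]), array([-5.2,  3.4, 16.2])) {'green': (267, 'slope deg', -0.4, 'y', array([-0.057, -0.009]), 'z', array([-0.001,  0.006]))}
(20.4, array([0.476, 0.085, 0.269]), array([ 0.2, -0.2, -0.5])) {'green': (766, 'slope deg', 0.3, 'y', array([-0.082, -0.01 ]), 'z', array([-0.001,  0.007]))}
```

View pics/s6.png

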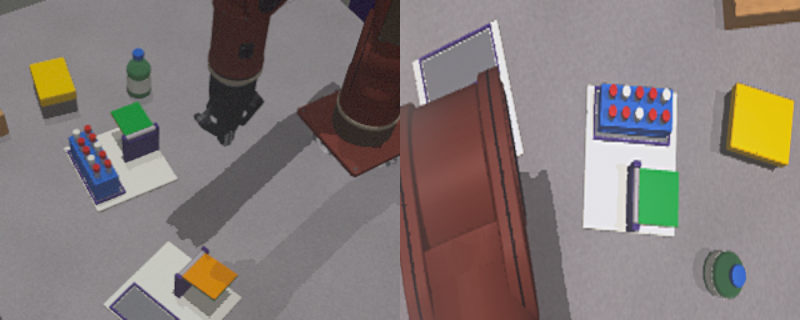

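The flag lies level with its green face up at (657,198) in the right crop, and the hand is clear. One numeric comparison of the other objects, then I hand in.

```bash
python3 - <<'E'
from h import *
import pickle; a=pickle.load(open("ims.pkl","rb"))["scene"]; b=imaging.get_image("scene")
for n,(h0,h1,y0,y1) in dict(flag_b=(9,20,.1,.3),rack=(100,118,-.28,-.08),tipbox=(21,32,-.55,-.36),bottle=(40,118,-.42,-.3)).items():
    for im in(a,b):
        P=cloud(im); h=cv2.cvtColor(im["frame"],cv2.COLOR_RGB2HSV)
        m=(h[...,0]>h0)&(h[...,0]<h1)&(h[...,1]>100)&(P[...,1]>y0)&(P[...,1]<y1)&(P[...,0]>.38)&(P[...,0]<.75)&(P[...,2]>.04)
        print(n,m.sum(),P[m].mean(0).round(4))
print(st()); ticket.job_done()
E
```

```text
flag_b 769 [0.568  0.2124 0.0947]
flag_b 823 [0.5604 0.2061 0.1338]
rack 438 [ 0.6381 -0.1479  0.0659]
rack 438 [ 0.638  -0.1491  0.066 ]
tipbox 875 [ 0.6189 -0.4254  0.0736]
tipbox 893 [ 0.6192 -0.4244  0.0733]
bottle 71 [ 0.4229 -0.3562  0.1237]
bottle 81 [ 0.4233 -0.3553  0.12  ]
(20.4, array([0.476, 0.085, 0.269]), array([-1.1, -0.4, -0.4]))
the job is handed in; nothing more can be done
```

```bash
python3 - <<'E'
from h import *
import pickle; a=pickle.load(open("ims.pkl","rb"))["scene"]; b=imaging.get_image("scene")
for im in(a,b):
    P=cloud(im); h=cv2.cvtColor(im["frame"],cv2.COLOR_RGB2HSV)
    m=(h[...,0]>9)&(h[...,0]<20)&(h[...,1]>100)&(P[...,1]>.1)&(P[...,1]<.3)&(P[...,0]>.38)&(P[...,2]>.04)&(P[...,2]<.15)
    print(m.sum(),P[m].mean(0).round(4))
E
```

```text
the job is handed in; nothing more can be done
```

The loaded bay's amber flag is flipped right over and lies flat with its green face up. I lifted it with the shut fingertips under its free edge, carried it over the hinge and pressed it onto its stop with about 16 N. Then I moved the hand away and handed in at 20.4 s.

**Last checks**
- **Flipped flag:** it measured level to within 0.5° in the top view. After the hand left, the wrist force was near zero.
- **Rack, tip box and bottle:** between the first and last scene pictures they agreed to about 1 mm. The bottle's height reading differed by 4 mm on a patch of only 71 to 81 pixels. I put that down to measurement noise.
- **Dishes:** I did not measure them afterwards; the arm's path stayed well away from them.

**What disagreed**
- **Fingertip position:** the real fingertips sat about 40 mm short of the stated TCP. Both cameras showed it, and a small test lift that missed the flag confirmed it, so I corrected the path by that amount.
- **Empty bay's flag:** its last colour check disagreed, with mean height 0.134 m against 0.095 m at the start and 54 extra pixels. The likely cause is that the mask, which had no upper height limit, also picked up part of the red arm. In the last picture that flag looks unchanged, with the amber face up on its original side. I tried to repeat the check with a height limit, but the cameras were closed after hand-in, so this is judged by eye only.

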